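# Unload a leather mould and put its parts away

### The arm

A 6-joint arm with a two-finger parallel gripper is mounted at the origin on the work surface. World frame = base frame: x ahead of the robot, y to its left, z up, the work surface at z = 0. Lengths are in m, angles in rad, forces in N, time in s.
With the tool pointing down it reaches from about 0.325 to 0.9 m from the base axis. Payload 3.5 kg.
Tool frame: the origin (TCP) lies midway between the tips of the shut fingers; the grasp point (between the pads) lies 19 mm behind it; z points along the fingers, y is the line along which they close (so a half turn about z gives the same grasp; the last joint's range is limited). The gripper opens to 85 mm and grips with 20 to 120 N. Pads are 22 mm wide; open, the fingers measure 114 mm over their backs; the gripper's body (76 mm by 85 mm) begins 54 mm behind the grasp point. The pads swing forward as they close: fully open they stand 13 mm farther back than shut.
Start: joints at [1.037, 0.276, -0.026, 1.268, 0, 1.467], TCP at [0.261, 0.568, 0.231] pointing down, gripper open.
Joint ranges: [-3.12, 3.12], [-0.85, 1.88], [-1.08, 1.24], [-1.95, 2.15], [-1.57, 1.53], [-3.14, 3.14]. Speed limits (rad/s): [2.57, 2.57, 3.14, 3.14, 3.14, 3.14].

### API

Orientations are given as a unit quaternion [w, x, y, z].
In Python, from bench import bot gives the robot as it stands. The module is installed in compiled form; this text tells all that it offers.
- The arm moves only by the tool servo_tool, never from a script. Its argument "deltas" is a list of rows, each an object with "rotation": the turn, a rotation vector about the world's x, y, z in rad, a list of three; "offset": the shift along the world's x, y, z in m, a list of three; "jaw": the closure, from 0 (fully open) to 1 (shut). A call has 1 to 8 rows; each row shifts and turns the commanded pose from where the row before left it; what a row does not reach is not made up. A row lasts 1/8 s, in which the tool goes at most 62.5 mm and 10.7 degrees, less where a joint would pass 70% of its speed; a pose out of reach is approached as far as the arm can. A call is refused whole if a number of a shift passes 0.0625 or a number of a turn 0.188, either way. A call with a gripper value outside its range is refused whole. The fingers move at their own pace and stop on an object; "newtons" is the grip in N (left out, the last holds). Time passes only in rows, so rows that do not move let the fingers close. It gives the time, the measured TCP pose, the force, the opening and the grip force at its end, in the units of the state.
- bot.get_obs(): the state, without advancing time (a new reading comes with each control period).
- bot.capture(name): name is "scene" or "top" or "wrist"; returns a dict with "pixels" (400x640x3 uint8, red, green, blue), "fx", "fy", "cx", "cy" (pixels), "rvec" (rotation vector, rad) and "tvec" (3), from world to camera coordinates, as OpenCV has them. Camera axes: x right, y down, z forward; pixel columns grow to the right and rows downward; lengths in m; the calibration is good to about 2 mm. A picture is of the moment at which its call begins. There is no depth.
- bot.close_job(): hands the job in; it is judged then, once.
Trained networks look in the newest picture that a camera, given by its name, has taken for a name from the list of things; names that differ only in an ending like _2 or _b are one class to them, and where a whole thing is asked for, a point or a joint stands for the part that bears it (a point fixed in the world has none). Each returns a list of dicts, best first, with "p" (0 to 1); they miss things now and then, are a little off and sometimes report something else, mostly with a low value. They report only what shows in the picture. A call takes as long as a camera call. They do not tell look-alikes from the thing itself.
- bot.spot_in(label, camera): "location" ([row, column] in pixels, amid what is visible of it).
The state is a dict: "time_s": time; "joint_pos": joint angles; "joint_vel": joint speeds; "joint_efforts": joint torques, N m; "position": TCP position; "orientation": TCP orientation; "ft_force": force on the tool from outside, world axes, zero at the start; "ft_torque": the same for the moment, N m; "gripper_width": finger opening in m; "grip_force": force on a finger pad.
Only numpy, scipy, OpenCV 4.12 (cv2) and the standard library are available. Lean on these libraries where they do the work, as an engineer would, in place of code of your own. Each camera call takes 0.05 s, during which the arm holds its last target. There are 200 camera calls.

### The job

The green leather case half has dried in its mould and is stiff now. Take the mould apart from the top down and put everything away: the steel weight on the round cork mat, the pale pressing board on top of the pile of pale boards, the dark frame flat in the white tray, and the case half, hump up, on the wire drying rack. Lay each one in the middle of its place and square with it, and set it down rather than dropping it.

Things in the scene. Friction and masses are not known exactly. Their poses are not given: they have to be found in the camera images.
- weight: Steel press weight, top of the stack: round body 56 mm across and 38 mm high, a thin neck (14 mm) and a brass knob 24 mm across whose sides run from 56 to 76 mm above the underside. Lift it by the knob or the body. About 0.6 to 0.9 kg. Origin: centre of the underside; z up.
- board: Pale beech pressing board lying on the frame, under the weight: 60 mm (its x) by 84 mm (its y), 15 mm thick. Origin: centre of the underside; z up.
- frame: Dark wooden mould frame lying on the leather's rim, around its hump: outside 66 mm (its x) by 132 mm (its y), 22 mm thick, opening 44 by 100 mm with 2 mm play all round the hump: lift straight up 30 mm before moving sideways. A brass screw head at each corner. About 0.08 kg. Origin: centre of the underside; z up.
- case_half: Green moulded leather half of a tool case, dry, stiff as board: flat rim 96 mm (its x) by 150 mm (its y), 3 mm thick; upright-sided hollow hump in the middle, 40 mm (x) by 96 mm (y), top 23 mm above the rim's underside. It sits over the base's plug with 1.5 mm play: lift straight up 25 mm by the hump's long sides before moving sideways. About 0.06 kg. Origin: centre of the rim's underside; z up.
- form_base: Plywood mould base, does not move: 112 mm (its x) by 166 mm (its y), 15 mm thick, with a fixed plug 31 by 87 mm, 18 mm high, in the middle. On it, one on the other: case half (underside 15 mm over the bench), frame (18 mm), board (40 mm), weight (55 mm), roughly centred and squared on the base. Origin: centre of the underside, on the bench; z up.
- cork_mat: Round cork mat, the weight's place: 100 mm across, 6 mm thick, does not move. Origin: centre of the underside, on the bench; z up.
- board_pile: Pile of two pale beech boards, the pressing board's place: top 76 mm (its x) by 104 mm (its y), 30 mm above the bench, does not move. The pressing board goes on top with its long side along the pile's long side (either way round). Origin: centre of the underside, on the bench; z up.
- white_tray: Shallow white plastic tray, the frame's place: outside 126 mm (its x) by 170 mm (its y), walls 3 mm thick and 15 mm high over the bench, inner floor 3 mm above the bench, does not move. The frame goes flat on the floor, long side along the tray's long side (either way round). Origin: centre of the underside, on the bench; z up.
- dry_rack: Steel wire drying rack, the case half's place: 115 mm (its x) by 171 mm (its y), the wires' tops 25 mm above the bench, does not move. The case half goes on the wires, hump up, long side along the rack's long side (either way round). Origin: centre of the underside, on the bench; z up.
Things that resemble listed ones, but are neither listed nor needed, are in the scene too. Leave any blue look-alike of the case_half alone.

How it is judged:
At the end, for the whole second after the job is handed in: Weight on the cork mat, frame flat in the tray, case half hump up on the rack, each within 15 mm of its place's centre, and the board on the pile within 12 mm; all level (0.1 rad), at resting height (4 mm) and still, long sides within 0.2 rad of the place's long side (horizontal distance between weight and cork_mat below 0.015 m and z of weight in the frame of cork_mat between 0.002 and 0.01 m and angle between each of weight, board, frame, case_half's own z axis and vertical below 0.1 rad and linear speed of each of weight, board, frame, case_half below 0.02 m/s and horizontal distance between board and board_pile below 0.012 m and z of board in the frame of board_pile between 0.026 and 0.034 m and angle between the y axis of board and the y axis of board_pile, either way round below 0.2 rad and horizontal distance between frame and white_tray below 0.015 m and z of frame in the frame of white_tray between -0.001 and 0.007 m and angle between the y axis of frame and the y axis of white_tray, either way round below 0.2 rad and horizontal distance between case_half and dry_rack below 0.015 m and z of case_half in the frame of dry_rack between 0.021 and 0.029 m and angle between the y axis of case_half and the y axis of dry_rack, either way round below 0.2 rad); the robot touches nothing.
It fails at once if the steel weight is dropped (falls free faster than 0.7 m/s, a drop of some 25 mm) (linear speed of weight above 0.7 m/s and contact force between weight and the fingers below 0.2 N).
It fails at once if the pressing board is dropped (falls free faster than 0.7 m/s, a drop of some 25 mm) (linear speed of board above 0.7 m/s and contact force between board and the fingers below 0.2 N).
It fails at once if the frame is dropped (falls free faster than 0.7 m/s, a drop of some 25 mm) (linear speed of frame above 0.7 m/s and contact force between frame and the fingers below 0.2 N).
It fails at once if the leather case half is dropped (falls free faster than 0.7 m/s, a drop of some 25 mm) (linear speed of case_half above 0.7 m/s and contact force between case_half and the fingers below 0.2 N).
It also fails if it takes over 118 s, if anything falls off the work surface, if the arm or the gripper's body presses on something with over 40 N, if the wrist force passes 120 N, or if a joint passes its speed limit or range.

## Working session

There is one attempt and no reset: what is moved stays moved. The work goes in short steps, Python scripts to look and compute and a tool call to move; the robot and the scene stay as the last step left them, time stands still between calls to the robot, and variables do not carry over. Pictures are saved under pics/ and viewed, at most 18 in all, crops included, and the job is handed in when it is done.

Besides the shell and the picture viewer there is one more tool, called by a JSON object that holds its "op" and its "data", one argument or row to a line. servo_tool: Moves the arm, as the interface text tells. Its arguments: {"type":"object","properties":{"deltas":{"type":"array","items":{"type":"object","properties":{"rotation":{"type":"array","items":{"type":"number"}},"offset":{"type":"array","items":{"type":"number"}},"jaw":{"type":"number"}}}},"newtons":{"type":"number"}},"required":["deltas"]}

```bash
mkdir -p pics
cat > h.py <<'E'
from bench import bot
import numpy as np, cv2
def cap(n,f=None):
    c=bot.capture(n)
    if f: cv2.imwrite('pics/'+f,c['pixels'][:,:,::-1])
    return c
def ray(c,rc,z):
    R=cv2.Rodrigues(np.array(c['rvec'],float))[0];t=np.array(c['tvec'],float).ravel()
    d=R.T@np.array([(rc[1]-c['cx'])/c['fx'],(rc[0]-c['cy'])/c['fy'],1]);o=-R.T@t
    return o+d*(z-o[2])/d[2]
def proj(c,P):
    P=np.atleast_2d(np.array(P,float));K=np.array([[c['fx'],0,c['cx']],[0,c['fy'],c['cy']],[0,0,1]])
    return cv2.projectPoints(P,np.array(c['rvec'],float),np.array(c['tvec'],float),K,None)[0][:,0]
E
python3 - <<'E'
from h import *
c=cap('top','top.png')
zs=dict(weight=.131,board=.055,frame=.04,case_half=.018,form_base=.015,cork_mat=.006,board_pile=.03,white_tray=.003,dry_rack=.025)
for n,z in zs.items():
    for r in bot.spot_in(n,'top')[:3]: print(n,round(r['p'],2),np.round(r['location']),np.round(ray(c,r['location'],z),3))
s=cap('scene','scene.png')
R=cv2.Rodrigues(np.array(c['rvec'],float))[0];print(-R.T@np.array(c['tvec']).ravel(),c['fx'])
print(bot.get_obs())
E
```

```text
weight 0.68 [216. 409.] [ 0.416 -0.209  0.131]
weight 0.42 [233. 399.] [ 0.378 -0.184  0.131]
board 0.83 [228. 395.] [ 0.399 -0.188  0.055]
frame 0.65 [224. 420.] [ 0.409 -0.254  0.04 ]
case_half 0.76 [296. 422.] [ 0.234 -0.254  0.018]
case_half 0.69 [235. 392.] [ 0.384 -0.188  0.018]
form_base 0.58 [243. 393.] [ 0.364 -0.189  0.015]
form_base 0.27 [234. 396.] [ 0.386 -0.198  0.015]
cork_mat 0.95 [150. 213.] [0.617 0.268 0.006]
board_pile 0.96 [221. 231.] [0.427 0.212 0.03 ]
white_tray 0.75 [140. 415.] [ 0.634 -0.262  0.003]
dry_rack 0.58 [140. 318.] [ 0.632 -0.006  0.025]
[ 0.27324631 -0.00133154  1.13200078] 447.1533534996912
{'time_s': 0.55, 'joint_pos': array([ 1.03657851e+00,  2.76386013e-01, -2.64074377e-02,  1.26797260e+00,
        1.84066278e-05,  1.46742957e+00]), 'joint_vel': array([ 0.0014893 , -0.00083854,  0.00151052, -0.00012096, -0.00130139,
        0.00160272]), 'joint_efforts': array([ 5.48071312e-04, -4.45082009e+01,  2.95293921e+01,  2.02352567e-03,
       -6.04428874e-05,  8.20398810e-06]), 'position': array([0.26101537, 0.56789256, 0.23131848]), 'orientation': array([-3.99505301e-06,  2.13763142e-01,  9.76885520e-01,  1.72597611e-05]), 'ft_force': array([-0.60401728,  0.1626412 , -1.00143599]), 'ft_torque': array([0.03077343, 0.02414173, 0.0099018 ]), 'grip_force': 0.0, 'gripper_width': 0.08550159740069749}
```

View pics/top.png

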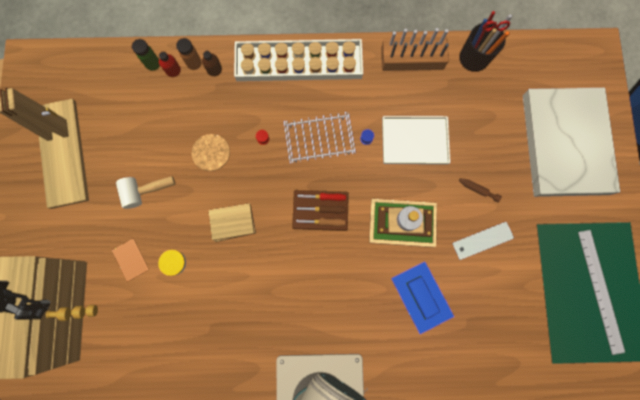

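View pics/scene.png

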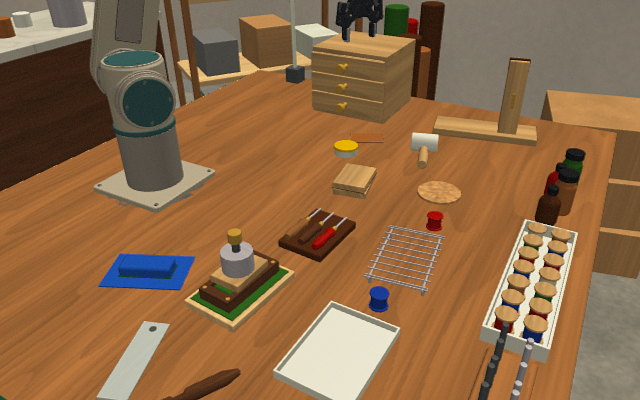

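The top view shows the stack at about (403,222), tray (416,139), rack (319,137), cork (210,152) and pile (231,221). The blue decoy is at (422,297), and all the places have their long sides roughly along world y. Next I'll measure them in rectified crops.

```bash
cat > rect.py <<'E'
from h import *
def rectify(c,x,y,z,s=0.1,k=2000):
    # crop: image up=+x, left=+y ; k px per m
    w=np.array([[x+s,y+s,z],[x+s,y-s,z],[x-s,y-s,z],[x-s,y+s,z]]);n=2*s*k
    H=cv2.getPerspectiveTransform(proj(c,w).astype(np.float32),np.float32([[0,0],[n,0],[n,n],[0,n]]))
    return cv2.warpPerspective(c['pixels'],H,(int(n),int(n)),flags=cv2.INTER_CUBIC)
def fit(mask,x,y,s=0.1,k=2000):
    mask=cv2.morphologyEx(mask,cv2.MORPH_OPEN,np.ones((5,5)))
    cs,_=cv2.findContours(mask,cv2.RETR_EXTERNAL,cv2.CHAIN_APPROX_NONE)
    cc=max(cs,key=cv2.contourArea);hull=cv2.convexHull(cc);r=cv2.minAreaRect(hull)
    b=cv2.boxPoints(r);e=b[1]-b[0];f=b[2]-b[1]
    if np.hypot(*e)<np.hypot(*f): e=f
    v=np.array([-e[1],-e[0]]);a=np.degrees(np.arctan2(v[1],v[0]))%180  # long axis direction in world
    return np.round([x+s-r[0][1]/k,y+s-r[0][0]/k],4),np.round(np.array(r[1])/k,4),round(a,1),b
E
python3 - <<'E'
from rect import *
c=cap('top')
T=dict(cork=(.617,.268,.006),pile=(.427,.212,.03),tray=(.634,-.262,.015),rack=(.634,-.006,.025),base=(.42,-.215,.015))
ims=[]
for n,(x,y,z) in T.items():
    im=rectify(c,x,y,z);h=cv2.cvtColor(im,cv2.COLOR_RGB2HSV).astype(int)
    print(n,h[200,200],h[5,5],h[5,200])
    H,S,V=h[...,0],h[...,1],h[...,2]
    if n=='cork': m=(V>195)
    if n=='pile': m=(V>195)
    if n=='tray': m=(S<60)&(V>150)
    if n=='rack': m=(S<85)&(V>120)
    if n=='base': m=(V>200)|(H>30)&(H<90)
    m=m.astype(np.uint8)*255
    if n=='rack': m=cv2.morphologyEx(m,cv2.MORPH_CLOSE,np.ones((35,35)))
    p,w,a,b=fit(m,x,y);print(n,p,w,a)
    im=im.copy();cv2.drawContours(im,[b.astype(int)],-1,(255,0,255),1);ims.append(cv2.resize(im,(260,260)))
ims.append(np.zeros_like(ims[0]))
cv2.imwrite('pics/r.png',np.vstack([np.hstack(ims[:3]),np.hstack(ims[3:])])[:,:,::-1])
E
```

```text
cork [ 16 140 216] [ 14 157 175] [ 14 158 174]
cork [0.6131 0.2752] [0.095  0.0978] 141.3
pile [ 19 122 203] [ 14 157 174] [ 14 158 165]
pile [0.4273 0.2165] [0.0737 0.1038] 97.5
tray [ 27  19 240] [ 14 154 179] [ 14 152 168]
tray [ 0.6326 -0.2612] [0.1714 0.1279] 88.6
rack [ 13 124 166] [ 14 156 165] [ 14 154 176]
rack [ 0.6427 -0.0137] [0.1147 0.1816] 97.6
base [ 25   8 192] [ 14 157 171] [ 14 155 168]
base [ 0.4173 -0.2167] [0.1683 0.1138] 85.0
```

View pics/r.png

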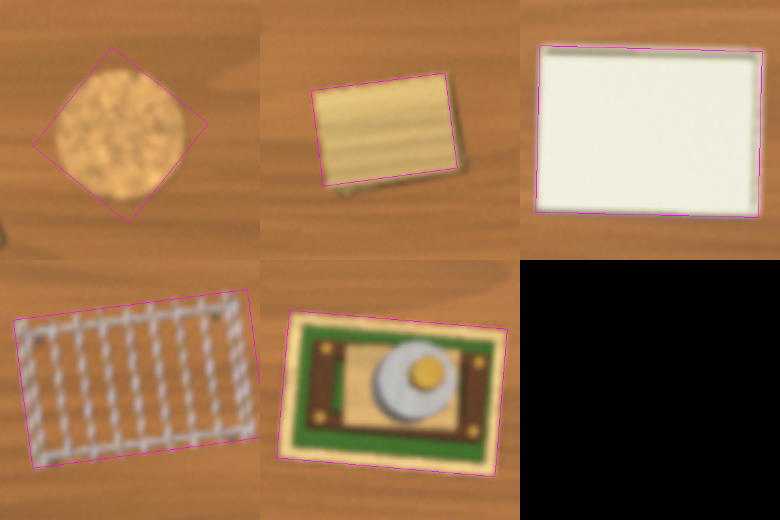

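The fits match the known sizes: cork (0.614, 0.2755), pile (0.427, 0.2165, 97.5°), tray (0.6325, -0.261, 88.6°) and base (0.417, -0.217, 85°). The rack is near (0.643, -0.011, 97.6°) and needs a closer look. I'll move above the stack next.

{"op": "servo_tool", "data": {
  "deltas": [
    {"offset": [0.0097,-0.049,0],"rotation": [0,0,-0.0767],"jaw": 0},
    {"offset": [0.0097,-0.049,0],"rotation": [0,0,-0.0767],"jaw": 0},
    {"offset": [0.0097,-0.049,0],"rotation": [0,0,-0.0767],"jaw": 0},
    {"offset": [0.0097,-0.049,0],"rotation": [0,0,-0.0767],"jaw": 0},
    {"offset": [0.0097,-0.049,0],"rotation": [0,0,-0.0767],"jaw": 0},
    {"offset": [0.0097,-0.049,0],"rotation": [0,0,-0.0767],"jaw": 0},
    {"offset": [0.0097,-0.049,0],"rotation": [0,0,-0.0767],"jaw": 0},
    {"offset": [0.0097,-0.049,0],"rotation": [0,0,-0.0767],"jaw": 0}
  ],
  "newtons": 40
}}

```text
time_s: 1.6
position: [0.3388, 0.1745, 0.2317]
orientation: [0.001, 0.5, 0.866, 0.0]
ft_force: [0.7, 1.3, -0.3]
gripper_width: 0.0852
grip_force: 0.0
```

{"op": "servo_tool", "data": {
  "deltas": [
    {"offset": [0.0097,-0.049,0],"rotation": [0,0,-0.0767],"jaw": 0},
    {"offset": [0.0097,-0.049,0],"rotation": [0,0,-0.0767],"jaw": 0},
    {"offset": [0.0097,-0.049,0],"rotation": [0,0,-0.0767],"jaw": 0},
    {"offset": [0.0097,-0.049,0],"rotation": [0,0,-0.0767],"jaw": 0},
    {"offset": [0.0097,-0.049,0],"rotation": [0,0,-0.0767],"jaw": 0},
    {"offset": [0.0097,-0.049,0],"rotation": [0,0,-0.0767],"jaw": 0},
    {"offset": [0.0097,-0.049,0],"rotation": [0,0,-0.0767],"jaw": 0},
    {"offset": [0,0,0],"jaw": 0}
  ]
}}

```text
$.deltas[7]: bad value
```

Run:
```python
from rect import *
c=cap('wrist','w1.png');t=cap('top')
o=bot.get_obs();print(o['position'],o['orientation'])
for n,z in (('weight',.12),('board',.055),('frame',.04)):
    for r in bot.spot_in(n,'wrist')[:2]: print(n,r['p'],r['location'],ray(c,r['location'],z))
# rack fit, arm out of the way
x,y,z=.64,-.01,.025
im=rectify(t,x,y,z,.12);h=cv2.cvtColor(im,cv2.COLOR_RGB2HSV).astype(int)
m=((h[...,1]<95)&(h[...,2]>120)).astype(np.uint8)*255
m=cv2.morphologyEx(m,cv2.MORPH_CLOSE,np.ones((41,41)))
p,w,a,b=fit(m,x,y,.12);print(p,w,a);im=im.copy();cv2.drawContours(im,[b.astype(int)],-1,(255,0,255),1)
cv2.imwrite('pics/w1.png',np.hstack([c['pixels'],np.vstack([cv2.resize(im,(400,400))])])[:,:,::-1]) if 0 else cv2.imwrite('pics/w1.png',np.hstack([cv2.resize(c['pixels'],(480,300)),cv2.resize(im,(300,300))])[:,:,::-1])
```

```text
[0.33913365 0.17245564 0.23154083] [ 7.24826591e-04  5.02003910e-01  8.64864993e-01 -3.05675027e-04]
weight 0.69 [176.3, 400.4] [0.39142961 0.22489309 0.12      ]
[ 0.6443 -0.0266] [0.1158 0.2084] 97.5
```

View pics/w1.png

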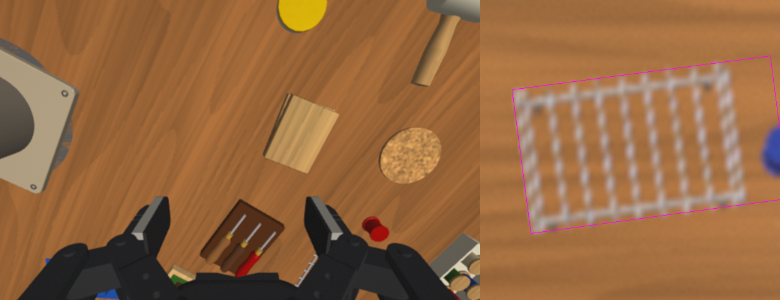

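The refused row left the arm midway at y=0.17. The rack's corners in the crop, with the blue spool excluded, give a centre of (0.642, -0.0095) at 97.5°. I'll carry on with full rows.

{"op": "servo_tool", "data": {
  "deltas": [
    {"offset": [0.0097,-0.049,0],"rotation": [0,0,-0.0767],"jaw": 0},
    {"offset": [0.0097,-0.049,0],"rotation": [0,0,-0.0767],"jaw": 0},
    {"offset": [0.0097,-0.049,0],"rotation": [0,0,-0.0767],"jaw": 0},
    {"offset": [0.0097,-0.049,0],"rotation": [0,0,-0.0767],"jaw": 0},
    {"offset": [0.0097,-0.049,0],"rotation": [0,0,-0.0767],"jaw": 0},
    {"offset": [0.0097,-0.049,0],"rotation": [0,0,-0.0767],"jaw": 0},
    {"offset": [0.0097,-0.049,0],"rotation": [0,0,-0.0767],"jaw": 0},
    {"offset": [0.0097,-0.049,0],"rotation": [0,0,-0.0767],"jaw": 0}
  ]
}}

```text
time_s: 2.85
position: [0.4176, -0.2166, 0.2313]
orientation: [0.0, 0.737, 0.676, 0.0]
ft_force: [0.9, -0.2, 1.0]
gripper_width: 0.0853
grip_force: 0.0
```

{"op": "servo_tool", "data": {
  "deltas": [
    {"offset": [0,0,0],"rotation": [0,0,0],"jaw": 0}
  ]
}}

```text
time_s: 2.98
position: [0.4182, -0.218, 0.2313]
orientation: [0.001, 0.738, 0.675, 0.0]
ft_force: [0.1, 1.0, -0.2]
gripper_width: 0.0855
grip_force: 0.0
```

Run:
```python
from h import *
c=cap('wrist','w2.png')
o=bot.get_obs();print(o['position'],o['orientation'])
for n,z in (('weight',.12),('board',.055),('frame',.04)):
    for r in bot.spot_in(n,'wrist')[:2]: print(n,r['p'],r['location'],ray(c,r['location'],z))
R=cv2.Rodrigues(np.array(c['rvec'],float))[0];print(-R.T@np.array(c['tvec']).ravel(),R)
```

```text
[ 0.41729235 -0.21617692  0.23106851] [-4.01370439e-04  7.37007671e-01  6.75884231e-01  1.94665597e-04]
weight 0.92 [186.5, 317.0] [ 0.4206024  -0.20927312  0.12      ]
board 0.59 [153.0, 313.4] [ 0.41874156 -0.19220675  0.055     ]
frame 0.63 [126.6, 312.8] [ 0.42030025 -0.1673363   0.04      ]
frame 0.17 [146.6, 274.0] [ 0.37740673 -0.1843327   0.04      ]
[ 0.42570273 -0.13647207  0.37390101] [[ 0.99607622 -0.08848356  0.00167796]
 [-0.08435264 -0.94349647  0.32046691]
 [-0.0267729  -0.31935101 -0.94725822]]
```

View pics/w2.png

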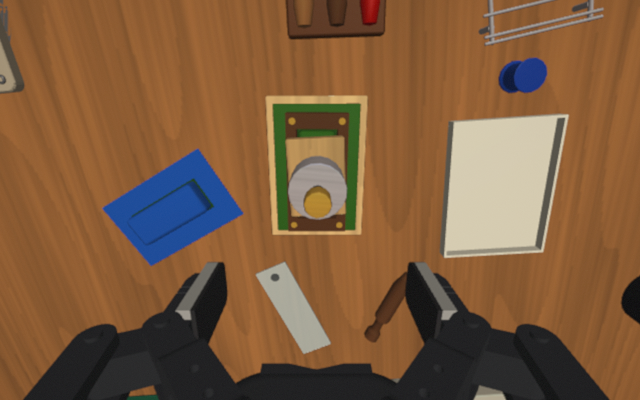

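The wrist view shows the stack squared to the gripper. The knob is at (318,203), the base corners at (266,96), (368,96), (361,235) and (272,235), and the tray corners at (453,122) to (545,252).

Run:
```python
from h import *
c=cap('wrist')
def P(n,l,z):
    q=np.array([ray(c,(v,u),z) for u,v in l]);print(n,np.round(q.mean(0),4),np.round(q,3)[:, :2].tolist())
P('knob',[(318,201)],.131)
P('knobmid',[(318,204)],.121)
P('base',[(266,96),(368,96),(361,235),(272,235)],.015)
P('screws',[(292,121),(342,121),(294,225),(340,225)],.04)
P('boardtop',[(287,138),(344,136)],.055)
P('traytop',[(446,121),(567,114),(548,251),(443,258)],.015)
```

```text
knob [ 0.4185 -0.2147  0.131 ] [[0.419, -0.215]]
knobmid [ 0.4181 -0.2207  0.121 ] [[0.418, -0.221]]
base [ 0.4177 -0.216   0.015 ] [[0.37, -0.129], [0.48, -0.139], [0.466, -0.303], [0.355, -0.293]]
screws [ 0.4179 -0.2162  0.04  ] [[0.397, -0.156], [0.449, -0.16], [0.387, -0.272], [0.439, -0.276]]
boardtop [ 0.42   -0.1725  0.055 ] [[0.391, -0.171], [0.449, -0.174]]
traytop [ 0.634  -0.2595  0.015 ] [[0.565, -0.172], [0.698, -0.176], [0.703, -0.345], [0.57, -0.344]]
```

{"op": "servo_tool", "data": {
  "deltas": [
    {"offset": [0,0,-0.035],"rotation": [0,0,0],"jaw": 0.3},
    {"offset": [0,0,-0.035],"rotation": [0,0,0],"jaw": 0.4},
    {"offset": [0,0,-0.03],"rotation": [0,0,0],"jaw": 0.4},
    {"offset": [0,0,-0.02],"rotation": [0,0,0],"jaw": 0.4},
    {"offset": [0,0,-0.01],"rotation": [0,0,0],"jaw": 0.4},
    {"offset": [0,0,0],"rotation": [0,0,0],"jaw": 0.4},
    {"offset": [0,0,0],"rotation": [0,0,0],"jaw": 0.4}
  ]
}}

```text
time_s: 4.1
position: [0.417, -0.2164, 0.1023]
orientation: [0.001, 0.737, 0.676, 0.0]
ft_force: [0.3, -0.2, 0.3]
gripper_width: 0.0513
grip_force: 0.0
```

{"op": "servo_tool", "data": {
  "deltas": [
    {"offset": [0,0,0],"rotation": [0,0,0],"jaw": 1},
    {"offset": [0,0,0],"rotation": [0,0,0],"jaw": 1},
    {"offset": [0,0,0],"rotation": [0,0,0],"jaw": 1},
    {"offset": [0,0,0],"rotation": [0,0,0],"jaw": 1},
    {"offset": [0,0,0],"rotation": [0,0,0],"jaw": 1},
    {"offset": [0,0,0],"rotation": [0,0,0],"jaw": 1}
  ],
  "newtons": 70
}}

```text
time_s: 4.85
position: [0.4179, -0.2169, 0.1025]
orientation: [0.002, 0.737, 0.676, 0.001]
ft_force: [3.5, 1.1, 5.3]
gripper_width: 0.0219
grip_force: 68.5
```

Run:
```python
from h import *
c=cap('wrist','w3.png');o=bot.get_obs();print(o['position'],o['gripper_width'],o['grip_force'],o['ft_force'])
```

```text
[ 0.41793322 -0.21688235  0.10249339] 0.022126995922878815 68.54010701179504 [3.57455031 0.75796254 4.9073872 ]
```

View pics/w3.png

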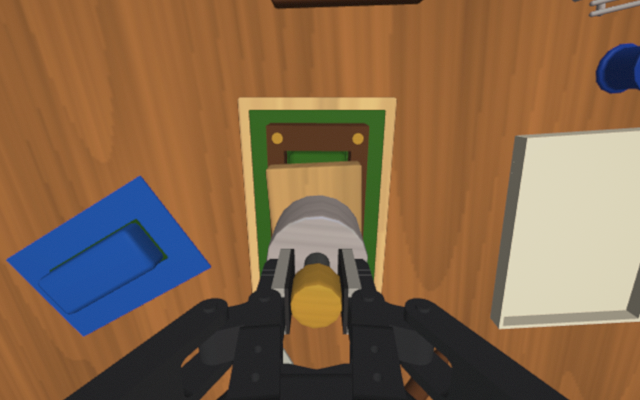

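The pads are on the knob at (316,295). Width is 22 mm and grip 68 N. Lifting straight up.

{"op": "servo_tool", "data": {
  "deltas": [
    {"offset": [0,0,0.005],"rotation": [0,0,0],"jaw": 1},
    {"offset": [0,0,0.01],"rotation": [0,0,0],"jaw": 1},
    {"offset": [0,0,0.02],"rotation": [0,0,0],"jaw": 1},
    {"offset": [0,0,0.025],"rotation": [0,0,0],"jaw": 1},
    {"offset": [0,0,0.02],"rotation": [0,0,0],"jaw": 1},
    {"offset": [0,0,0],"rotation": [0,0,0],"jaw": 1}
  ]
}}

```text
time_s: 5.65
position: [0.4163, -0.2164, 0.1821]
orientation: [0.001, 0.737, 0.676, -0.0]
ft_force: [0.1, 0.4, -7.2]
gripper_width: 0.0223
grip_force: 69.2
```

Run:
```python
from h import *
c=cap('wrist');s=cap('scene');o=bot.get_obs();print(o['position'],o['gripper_width'],o['grip_force'],o['ft_force'])
cv2.imwrite('pics/w4.png',np.hstack([cv2.resize(c['pixels'],(480,300)),s['pixels'][120:330,140:360][:,:,:]] if 0 else [cv2.resize(c['pixels'],(480,300)),cv2.resize(s['pixels'][130:330,140:340],(300,300))])[:,:,::-1])
```

```text
[ 0.41501836 -0.21547667  0.18013326] 0.021676162168756063 69.20011281967163 [-0.20641804  0.06319449 -8.27770391]
```

View pics/w4.png

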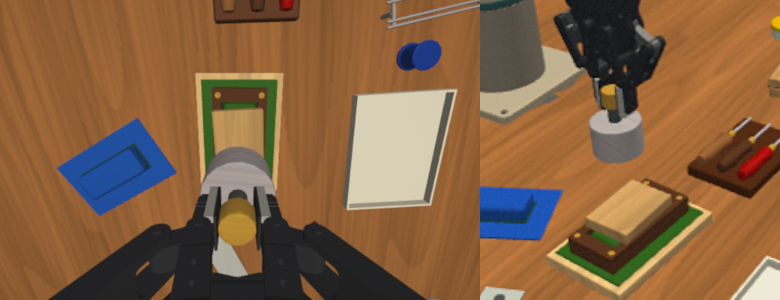

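The weight hangs upright (8.3 N) and the stack below is intact. Carrying it to the cork mat.

{"op": "servo_tool", "data": {
  "deltas": [
    {"offset": [0.005,0.0125,0],"rotation": [0,0,0],"jaw": 1},
    {"offset": [0.012,0.03,0],"rotation": [0,0,0],"jaw": 1},
    {"offset": [0.018,0.045,0],"rotation": [0,0,0],"jaw": 1},
    {"offset": [0.02,0.05,0],"rotation": [0,0,0],"jaw": 1},
    {"offset": [0.02,0.05,0],"rotation": [0,0,0],"jaw": 1},
    {"offset": [0.02,0.05,0],"rotation": [0,0,0],"jaw": 1},
    {"offset": [0.02,0.05,0],"rotation": [0,0,0],"jaw": 1},
    {"offset": [0.02,0.05,0],"rotation": [0,0,0],"jaw": 1}
  ]
}}

```text
time_s: 6.75
position: [0.5504, 0.124, 0.1799]
orientation: [-0.001, 0.737, 0.676, -0.001]
ft_force: [0.2, -1.3, -7.4]
gripper_width: 0.0218
grip_force: 69.1
```

{"op": "servo_tool", "data": {
  "deltas": [
    {"offset": [0.02,0.05,0],"rotation": [0,0,0],"jaw": 1},
    {"offset": [0.018,0.045,0],"rotation": [0,0,0],"jaw": 1},
    {"offset": [0.0145,0.034,0],"rotation": [0,0,0],"jaw": 1},
    {"offset": [0.007,0.017,0],"rotation": [0,0,0],"jaw": 1},
    {"offset": [0.003,0.008,-0.02],"rotation": [0,0,0],"jaw": 1},
    {"offset": [0,0,-0.03],"rotation": [0,0,0],"jaw": 1},
    {"offset": [0,0,-0.03],"rotation": [0,0,0],"jaw": 1},
    {"offset": [0,0,0],"rotation": [0,0,0],"jaw": 1}
  ]
}}

```text
time_s: 7.75
position: [0.6088, 0.2728, 0.0959]
orientation: [-0.002, 0.738, 0.675, -0.005]
ft_force: [-1.3, -0.1, -6.7]
gripper_width: 0.022
grip_force: 69.7
```

Run:
```python
from h import *
c=cap('wrist');s=cap('scene');t=cap('top');o=bot.get_obs();print(o['position'],o['orientation'],o['gripper_width'],o['ft_force'])
cv2.imwrite('pics/w5.png',np.hstack([cv2.resize(c['pixels'],(480,300)),cv2.resize(s['pixels'][100:240,370:510],(300,300))])[:,:,::-1])
for n,cc in (('wrist',c),('top',t)):
  for r in bot.spot_in('cork_mat',n)[:1]: print(n,r,ray(cc,r['location'],.006))
```

```text
[0.61415307 0.27498633 0.10197512] [2.52409550e-04 7.37536319e-01 6.75307314e-01 3.82584613e-04] 0.02231373732928221 [ 1.05278027 -0.07280048 -5.38373485]
wrist {'location': [180.5, 329.7], 'p': 0.79} [0.62074324 0.29130607 0.006     ]
top {'location': [157.6, 219.9], 'p': 0.73} [0.59682622 0.24923875 0.006     ]
```

View pics/w5.png

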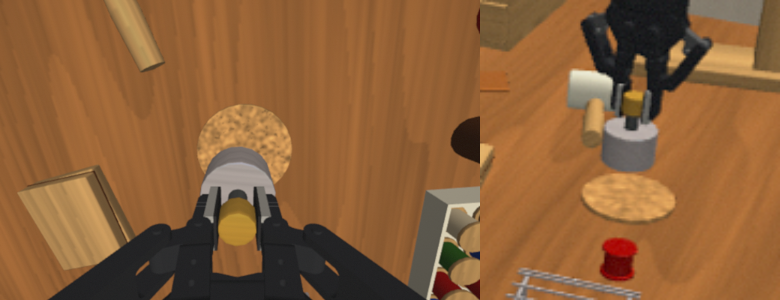

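Run:
```python
from h import *
c=cap('wrist');print(ray(c,(199,326.7),.006),bot.get_obs()['position'])
R=cv2.Rodrigues(np.array(c['rvec'],float))[0];t=np.array(c['tvec'],float).ravel()
p=bot.get_obs()['position']
# weight underside/top centre projected if under TCP; body rim top at z_under+.038
zu=.055+p[2]-.1025
for k in (.131-.055,.038): print(proj(c,[p[0],p[1],zu+k]))
a=np.linspace(0,6.28,60)
for cx,cy in ((.614,.2755),(.618,.2755)):
  q=proj(c,[[cx+.05*np.cos(i),cy+.05*np.sin(i),.006] for i in a]);print(q.min(0)*.75,q.max(0)*.75)
```

```text
[0.62492838 0.27732284 0.006     ] [0.61508914 0.27560374 0.1032648 ]
[[314.82019174 296.58332494]]
[[314.7748964  254.06376234]]
[188.49166004 104.82680179] [281.4955912  193.01375465]
[192.19301446 104.47238989] [285.23028968 192.73317655]
```

Run:
```python
from h import *
c=cap('wrist');t=cap('top')
h=cv2.cvtColor(c['pixels'],cv2.COLOR_RGB2HSV).astype(int)
m=((h[...,2]>185)&(h[...,1]>60)&(h[...,0]<25)).astype(np.uint8)*255
m[:110]=0;m[260:]=0;m[:,:230]=0;m[:,420:]=0
m=cv2.morphologyEx(m,cv2.MORPH_OPEN,np.ones((3,3)))
cs=max(cv2.findContours(m,0,1)[0],key=cv2.contourArea)[:,0]
print('mat px',cs.min(0),cs.max(0))
# fit circle of r=.05 from outer upper contour
q=np.array([ray(c,(v,u),.006)[:2] for u,v in cs if v<200])
from scipy.optimize import least_squares
print(least_squares(lambda p:np.hypot(*(q-p).T)-.05,[.614,.2755],loss='soft_l1',f_scale=.001).x, bot.get_obs()['position'])
```

```text
mat px [256 149] [328 220]
[0.59579043 0.24762112] [0.61467577 0.27560129 0.10283007]
```

Run:
```python
from h import *
c=cap('wrist');im=c['pixels'].copy();a=np.linspace(0,6.28,60)
for x,col in ((.614,(255,0,255)),(.62,(0,255,0))):
  q=proj(c,[[x+.05*np.cos(i),.2755+.05*np.sin(i),.006] for i in a]);cv2.polylines(im,[q.astype(int)],True,col,1)
cv2.imwrite('pics/w6.png',cv2.resize(im[100:320,180:460],(700,550))[:,:,::-1])
```

```text
(no output)
```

View pics/w6.png

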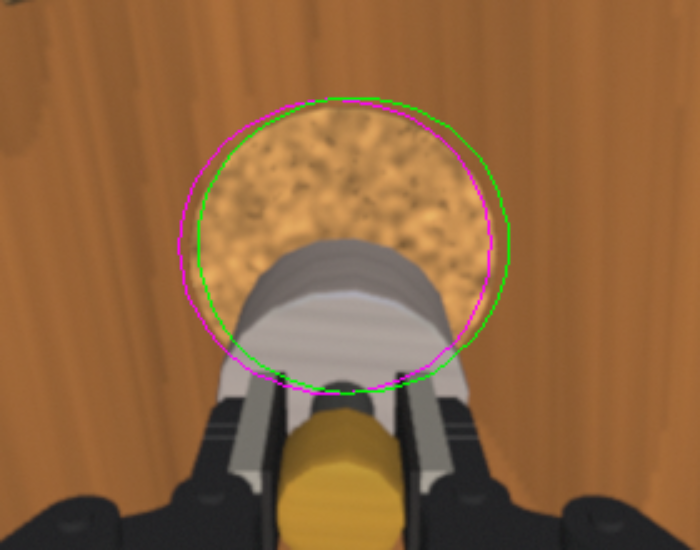

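Once settled, the mat's centre is about (0.616, 0.273), 2–3 mm from the TCP. Lowering.

{"op": "servo_tool", "data": {
  "deltas": [
    {"offset": [0.001,-0.002,-0.018],"rotation": [0,0,0],"jaw": 1},
    {"offset": [0,0,-0.016],"rotation": [0,0,0],"jaw": 1},
    {"offset": [0,0,-0.008],"rotation": [0,0,0],"jaw": 1},
    {"offset": [0,0,-0.004],"rotation": [0,0,0],"jaw": 1},
    {"offset": [0,0,-0.002],"rotation": [0,0,0],"jaw": 1},
    {"offset": [0,0,-0.001],"rotation": [0,0,0],"jaw": 1},
    {"offset": [0,0,0],"rotation": [0,0,0],"jaw": 1},
    {"offset": [0,0,0],"rotation": [0,0,0],"jaw": 1}
  ]
}}

```text
time_s: 9.2
position: [0.6146, 0.2734, 0.0533]
orientation: [0.0, 0.737, 0.676, 0.0]
ft_force: [-3.6, -1.5, 3.2]
gripper_width: 0.0216
grip_force: 70.6
```

{"op": "servo_tool", "data": {
  "deltas": [
    {"offset": [0,0,0],"rotation": [0,0,0],"jaw": 0.6},
    {"offset": [0,0,0],"rotation": [0,0,0],"jaw": 0.4},
    {"offset": [0,0,0],"rotation": [0,0,0],"jaw": 0.4},
    {"offset": [0,0,0.01],"rotation": [0,0,0],"jaw": 0.4},
    {"offset": [0,0,0.03],"rotation": [0,0,0],"jaw": 0.4},
    {"offset": [0,0,0.05],"rotation": [0,0,0],"jaw": 0.2},
    {"offset": [0,0,0.05],"rotation": [0,0,0],"jaw": 0},
    {"offset": [-0.02,-0.05,0],"rotation": [0,0,0],"jaw": 0}
  ]
}}

```text
time_s: 10.2
position: [0.6005, 0.2263, 0.1997]
orientation: [0.003, 0.736, 0.677, 0.007]
ft_force: [0.1, -2.7, 0.4]
gripper_width: 0.0857
grip_force: 0.0
```

{"op": "servo_tool", "data": {
  "deltas": [
    {"offset": [-0.02,-0.05,0],"rotation": [0,0,0],"jaw": 0},
    {"offset": [-0.02,-0.05,0],"rotation": [0,0,0],"jaw": 0},
    {"offset": [-0.02,-0.05,0],"rotation": [0,0,0],"jaw": 0},
    {"offset": [-0.02,-0.05,0],"rotation": [0,0,0],"jaw": 0},
    {"offset": [-0.02,-0.05,0],"rotation": [0,0,0],"jaw": 0},
    {"offset": [-0.02,-0.05,0],"rotation": [0,0,0],"jaw": 0},
    {"offset": [-0.02,-0.05,0],"rotation": [0,0,0],"jaw": 0},
    {"offset": [-0.02,-0.05,0],"rotation": [0,0,0],"jaw": 0}
  ]
}}

```text
time_s: 11.2
position: [0.4344, -0.1784, 0.1934]
orientation: [0.001, 0.737, 0.676, 0.0]
ft_force: [-0.6, -0.6, -0.1]
gripper_width: 0.0859
grip_force: 0.0
```

{"op": "servo_tool", "data": {
  "deltas": [
    {"offset": [-0.0185,-0.0395,0],"rotation": [0,0,0],"jaw": 0},
    {"offset": [0,0,-0.05],"rotation": [0,0,0],"jaw": 0},
    {"offset": [0,0,-0.03],"rotation": [0,0,0],"jaw": 0},
    {"offset": [0,0,0],"rotation": [0,0,0],"jaw": 0},
    {"offset": [0,0,0],"rotation": [0,0,0],"jaw": 0},
    {"offset": [0,0,0],"rotation": [0,0,0],"jaw": 0}
  ]
}}

```text
time_s: 11.95
position: [0.4178, -0.2169, 0.1143]
orientation: [0.002, 0.737, 0.676, 0.0]
ft_force: [-0.5, -0.3, -0.5]
gripper_width: 0.0855
grip_force: 0.0
```

Run:
```python
from rect import *
c=cap('wrist','w7.png');t=cap('top');o=bot.get_obs();print(o['position'],o['orientation'])
im=c['pixels'].copy()
def box(cx,cy,z,w,l,ang,col):
    u=np.array([np.cos(ang),np.sin(ang)]);v=np.array([u[1],-u[0]])
    q=proj(c,[[*(np.array([cx,cy])+a*u*l/2+b*v*w/2),z] for a,b in((1,1),(1,-1),(-1,-1),(-1,1))]);cv2.polylines(im,[q.astype(int)],True,col,1)
A=np.radians(85)
box(.4165,-.2145,.055,.06,.084,A,(255,0,255));box(.418,-.216,.04,.066,.132,A,(0,255,255));box(.418,-.216,.015,.112,.166,A,(255,0,0))
cr=rectify(t,.615,.274,.044,.07)
cv2.imwrite('pics/w7.png',np.hstack([cv2.resize(im[:300,160:480],(512,480)),cv2.resize(cr,(280,480))])[:,:,::-1])
```

```text
[ 0.41736063 -0.21668065  0.11377722] [1.43898060e-03 7.37111064e-01 6.75770016e-01 3.07104790e-04]
```

View pics/w7.png

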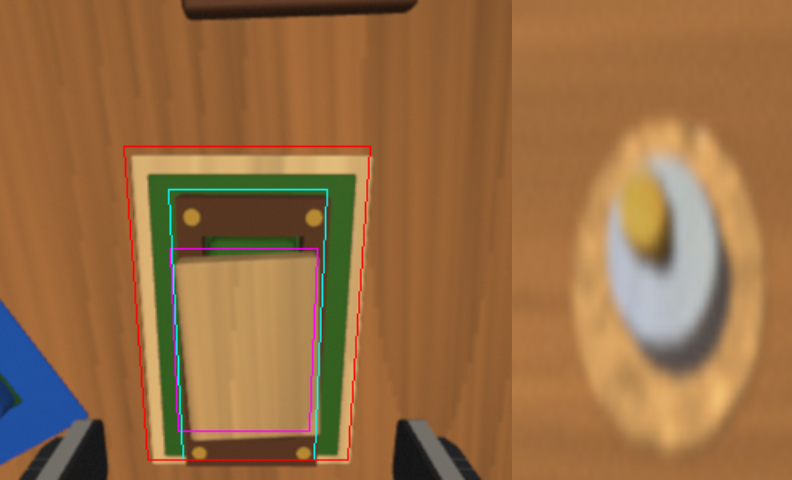

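The overlay shows the board centred near (0.418, -0.217), turned about 3° from the base, and the weight standing on the mat. Next I'll grip the board with the fingertips, keeping clear of the frame top.

{"op": "servo_tool", "data": {
  "deltas": [
    {"offset": [0.0005,0,-0.03],"rotation": [0,0,0.025],"jaw": 0.05},
    {"offset": [0,0,-0.025],"rotation": [0,0,0.025],"jaw": 0.1},
    {"offset": [0,0,-0.015],"rotation": [0,0,0],"jaw": 0.15},
    {"offset": [0,0,-0.006],"rotation": [0,0,0],"jaw": 0.15},
    {"offset": [0,0,0],"rotation": [0,0,0],"jaw": 0.15},
    {"offset": [0,0,0],"rotation": [0,0,0],"jaw": 0.15},
    {"offset": [0,0,0],"rotation": [0,0,0],"jaw": 0.15}
  ]
}}

```text
time_s: 12.92
position: [0.4173, -0.2165, 0.037]
orientation: [0.001, 0.72, 0.694, 0.0]
ft_force: [0.2, -0.2, -0.2]
gripper_width: 0.0722
grip_force: 0.0
```

Run:
```python
from h import *
c=cap('wrist','w8.png');s=cap('scene');print(bot.get_obs()['position'],bot.get_obs()['gripper_width'])
cv2.imwrite('pics/w8.png',np.hstack([cv2.resize(c['pixels'],(480,300)),cv2.resize(s['pixels'][220:330,180:300],(320,300))])[:,:,::-1])
```

```text
[ 0.4170834  -0.21637951  0.03681254] 0.07275168760721057
```

View pics/w8.png

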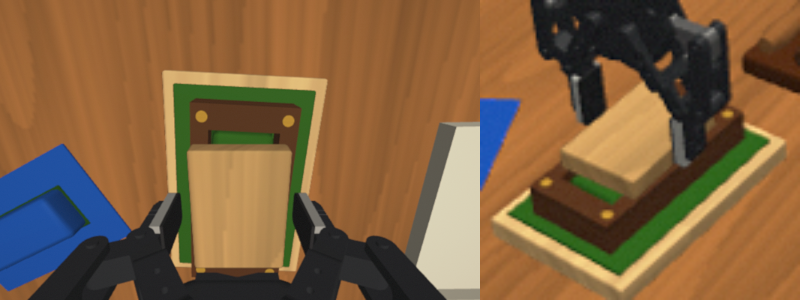

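Run:
```python
from h import *
s=cap('scene')
for z in (.036,.04,.044,.048): print(z,[proj(s,[.417+d,-.218+e,z])[0].round(1) for d,e in ((.037,.011),(.037,-.011),(.045,-.011),(.045,.011))])
```

```text
0.036 [array([260.9, 276.9]), array([253.4, 284.3]), array([257.3, 285.8]), array([264.8, 278.4])]
0.04 [array([260.8, 275.1]), array([253.3, 282.5]), array([257.2, 284. ]), array([264.6, 276.6])]
0.044 [array([260.6, 273.3]), array([253.1, 280.7]), array([257. , 282.2]), array([264.5, 274.7])]
0.048 [array([260.4, 271.5]), array([252.9, 278.8]), array([256.8, 280.3]), array([264.3, 272.9])]
```

Fingertips sit at about z=0.045 and should swing to about 0.042 when closed on 60 mm. Closing.

{"op": "servo_tool", "data": {
  "deltas": [
    {"offset": [0,0,0],"rotation": [0,0,0],"jaw": 0.25},
    {"offset": [0,0,0],"rotation": [0,0,0],"jaw": 0.5},
    {"offset": [0,0,0],"rotation": [0,0,0],"jaw": 1},
    {"offset": [0,0,0],"rotation": [0,0,0],"jaw": 1},
    {"offset": [0,0,0],"rotation": [0,0,0],"jaw": 1}
  ],
  "newtons": 40
}}

```text
time_s: 13.7
position: [0.4171, -0.2164, 0.0368]
orientation: [0.0, 0.72, 0.694, 0.0]
ft_force: [-0.8, 0.5, 5.5]
gripper_width: 0.0591
grip_force: 43.7
```

{"op": "servo_tool", "data": {
  "deltas": [
    {"offset": [0,0,0.005],"rotation": [0,0,0],"jaw": 1},
    {"offset": [0,0,0.005],"rotation": [0,0,0],"jaw": 1},
    {"offset": [0,0,0.005],"rotation": [0,0,0],"jaw": 1},
    {"offset": [0,0,0],"rotation": [0,0,0],"jaw": 1}
  ]
}}

```text
time_s: 14.2
position: [0.417, -0.2163, 0.0518]
orientation: [0.0, 0.72, 0.694, 0.0]
ft_force: [0.5, -0.5, -0.2]
gripper_width: 0.0589
grip_force: 43.1
```

Run:
```python
from h import *
c=cap('wrist');s=cap('scene');print(bot.get_obs()['position'],bot.get_obs()['gripper_width'],bot.get_obs()['ft_force'])
cv2.imwrite('pics/w9.png',np.hstack([cv2.resize(c['pixels'],(480,300)),cv2.resize(s['pixels'][220:330,180:300],(320,300))])[:,:,::-1])
```

```text
[ 0.41670503 -0.21610204  0.05134031] 0.059377398349962696 [ 0.09209766  0.35899651 -0.25327019]
```

View pics/w9.png

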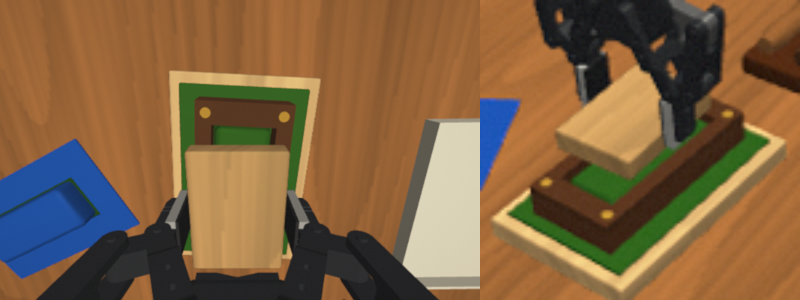

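The board is held level. Carrying it to the pile.

{"op": "servo_tool", "data": {
  "deltas": [
    {"offset": [0,0,0.03],"rotation": [0,0,0],"jaw": 1},
    {"offset": [0,0.02,0.04],"rotation": [0,0,0],"jaw": 1},
    {"offset": [0.001,0.04,0.01],"rotation": [0,0,0.02],"jaw": 1},
    {"offset": [0.001,0.05,0],"rotation": [0,0,0.03],"jaw": 1},
    {"offset": [0.002,0.05,0],"rotation": [0,0,0.03],"jaw": 1},
    {"offset": [0.002,0.05,0],"rotation": [0,0,0.03],"jaw": 1},
    {"offset": [0.002,0.05,0],"rotation": [0,0,0.03],"jaw": 1},
    {"offset": [0.001,0.05,0],"rotation": [0,0,0.0275],"jaw": 1}
  ]
}}

```text
time_s: 15.3
position: [0.4255, 0.0955, 0.1312]
orientation: [0.0, 0.659, 0.752, 0.0]
ft_force: [0.6, -0.1, -0.9]
gripper_width: 0.0587
grip_force: 43.5
```

{"op": "servo_tool", "data": {
  "deltas": [
    {"offset": [0.001,0.05,0],"rotation": [0,0,0],"jaw": 1},
    {"offset": [0,0.04,0],"rotation": [0,0,0],"jaw": 1},
    {"offset": [0,0.0225,-0.01],"rotation": [0,0,0],"jaw": 1},
    {"offset": [0,0.01,-0.03],"rotation": [0,0,0],"jaw": 1},
    {"offset": [0,0,-0.02],"rotation": [0,0,0],"jaw": 1},
    {"offset": [0,0,0],"rotation": [0,0,0],"jaw": 1},
    {"offset": [0,0,0],"rotation": [0,0,0],"jaw": 1},
    {"offset": [0,0,0],"rotation": [0,0,0],"jaw": 1}
  ]
}}

```text
time_s: 16.3
position: [0.4278, 0.2166, 0.0724]
orientation: [0.001, 0.66, 0.752, 0.001]
ft_force: [-0.0, 0.3, -0.7]
gripper_width: 0.0587
grip_force: 43.4
```

```bash
cat > ov.py <<'E'
from rect import *
def box(c,im,cx,cy,z,w,l,deg,col):
    a=np.radians(deg);u=np.array([np.cos(a),np.sin(a)]);v=np.array([u[1],-u[0]])
    q=proj(c,[[*(np.array([cx,cy])+i*u*l/2+j*v*w/2),z] for i,j in((1,1),(1,-1),(-1,-1),(-1,1))]);cv2.polylines(im,[q.astype(int)],True,col,1)
def pose():
    o=bot.get_obs();q=o['orientation'];print(np.round(o['position'],4),'yaw_y',np.round(np.degrees(np.arctan2(q[2]**2-q[1]**2,2*q[1]*q[2])),2),round(o['gripper_width'],4),np.round(o['ft_force'],1));return o['position']
E
python3 - <<'E'
from ov import *
c=cap('wrist');p=pose();im=c['pixels'].copy()
box(c,im,.427,.2165,.03,.076,.104,97.5,(255,0,255))
box(c,im,p[0],p[1],p[2]+.0182,.06,.084,97.5,(0,255,255))
cv2.imwrite('pics/w10.png',cv2.resize(im[:,120:520],(600,600))[:,:,::-1])
E
```

```text
[0.4277 0.2165 0.0724] yaw_y 7.44 0.0588 [ 0.7 -0.  -0.1]
```

View pics/w10.png

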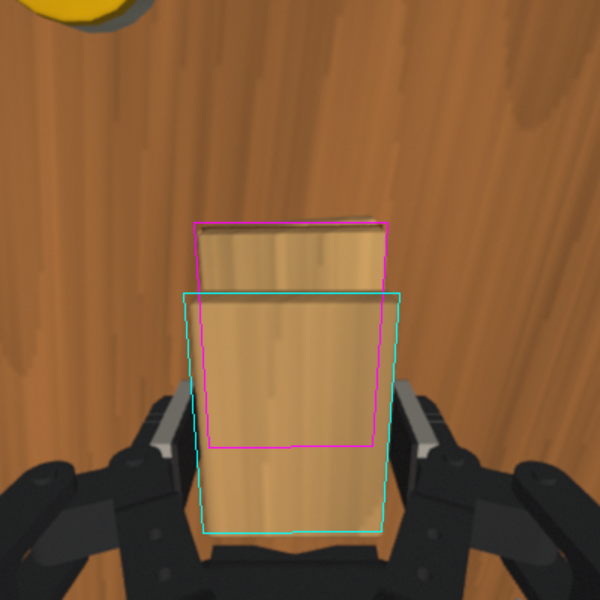

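The board and pile line up within about 1–2 mm. Lowering.

{"op": "servo_tool", "data": {
  "deltas": [
    {"offset": [0,-0.001,-0.02],"rotation": [0,0,0],"jaw": 1},
    {"offset": [0,0,-0.015],"rotation": [0,0,0],"jaw": 1},
    {"offset": [0,0,-0.006],"rotation": [0,0,0],"jaw": 1},
    {"offset": [0,0,-0.003],"rotation": [0,0,0],"jaw": 1},
    {"offset": [0,0,-0.001],"rotation": [0,0,0],"jaw": 1},
    {"offset": [0,0,0],"rotation": [0,0,0],"jaw": 1},
    {"offset": [0,0,0],"rotation": [0,0,0],"jaw": 1}
  ]
}}

```text
time_s: 17.23
position: [0.427, 0.2155, 0.0268]
orientation: [0.0, 0.66, 0.752, 0.0]
ft_force: [-1.4, -1.2, 4.4]
gripper_width: 0.0587
grip_force: 43.9
```

{"op": "servo_tool", "data": {
  "deltas": [
    {"offset": [0,0,0],"rotation": [0,0,0],"jaw": 0.2},
    {"offset": [0,0,0],"rotation": [0,0,0],"jaw": 0},
    {"offset": [0,0,0.004],"rotation": [0,0,0],"jaw": 0},
    {"offset": [0,0,0.03],"rotation": [0,0,0],"jaw": 0},
    {"offset": [0,0,0.05],"rotation": [0,0,0],"jaw": 0},
    {"offset": [-0.001,-0.05,0.01],"rotation": [0,0,-0.03],"jaw": 0},
    {"offset": [-0.001,-0.05,0],"rotation": [0,0,-0.03],"jaw": 0},
    {"offset": [-0.001,-0.05,0],"rotation": [0,0,-0.03],"jaw": 0}
  ]
}}

```text
time_s: 18.23
position: [0.4241, 0.0642, 0.1211]
orientation: [0.001, 0.693, 0.721, 0.001]
ft_force: [0.4, -0.3, -0.1]
gripper_width: 0.0854
grip_force: 0.0
```

{"op": "servo_tool", "data": {
  "deltas": [
    {"offset": [-0.001,-0.05,0],"rotation": [0,0,-0.03],"jaw": 0},
    {"offset": [-0.001,-0.05,0],"rotation": [0,0,-0.03],"jaw": 0},
    {"offset": [-0.001,-0.05,0],"rotation": [0,0,-0.03],"jaw": 0},
    {"offset": [-0.001,-0.05,0],"rotation": [0,0,-0.03],"jaw": 0},
    {"offset": [-0.001,-0.05,0],"rotation": [0,0,-0.007],"jaw": 0},
    {"offset": [-0.001,-0.032,0],"rotation": [0,0,0],"jaw": 0},
    {"offset": [0,0,0],"rotation": [0,0,0],"jaw": 0},
    {"offset": [0,0,0],"rotation": [0,0,0],"jaw": 0}
  ]
}}

```text
time_s: 19.23
position: [0.4173, -0.216, 0.1202]
orientation: [-0.001, 0.737, 0.676, 0.0]
ft_force: [-0.4, 0.4, -0.8]
gripper_width: 0.0852
grip_force: 0.0
```

Run:
```python
from ov import *
c=cap('wrist');p=pose();im=c['pixels'].copy();t=cap('top')
box(c,im,.418,-.217,.04,.066,.132,85,(0,255,255))
box(c,im,.418,-.217,.015,.112,.166,85,(255,0,0))
t2=t['pixels'].copy();box(t,t2,.427,.2155,.03,.076,.104,97.5,(255,0,255));box(t,t2,.427,.2155,.045,.06,.084,97.5,(0,255,255))
u,v=proj(t,[.427,.2155,.03])[0].astype(int)
cv2.imwrite('pics/w11.png',np.hstack([cv2.resize(im[:320,170:490],(500,500)),cv2.resize(t2[v-30:v+30,u-30:u+30],(300,500))])[:,:,::-1])
```

```text
[ 0.4173 -0.2156  0.1202] yaw_y -4.92 0.0855 [ 0.1  0.4 -0.1]
```

View pics/w11.png

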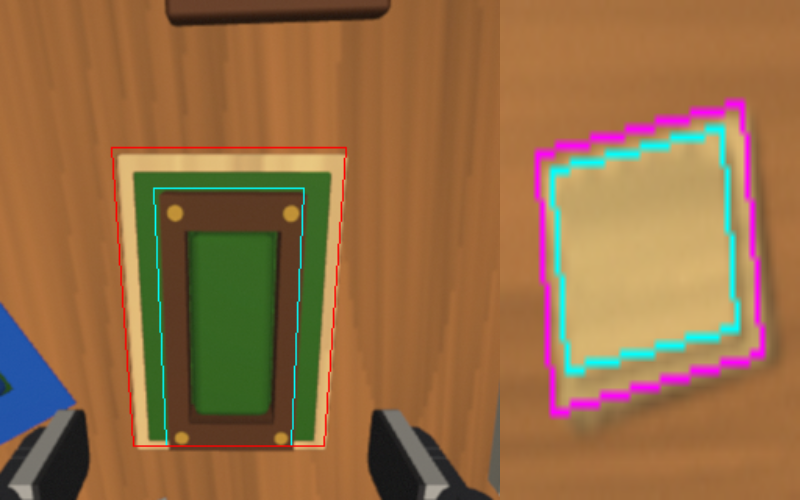

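The board sits well on the pile. The frame is near (0.419, -0.218). Descending to grip its long sides, with tips about 2 mm above the rim.

{"op": "servo_tool", "data": {
  "deltas": [
    {"offset": [0.0015,-0.002,-0.04],"rotation": [0,0,0],"jaw": 0},
    {"offset": [0,0,-0.035],"rotation": [0,0,0],"jaw": 0},
    {"offset": [0,0,-0.02],"rotation": [0,0,0],"jaw": 0},
    {"offset": [0,0,-0.01],"rotation": [0,0,0],"jaw": 0.05},
    {"offset": [0,0,0],"rotation": [0,0,0],"jaw": 0.1},
    {"offset": [0,0,0],"rotation": [0,0,0],"jaw": 0.1},
    {"offset": [0,0,0],"rotation": [0,0,0],"jaw": 0.1}
  ]
}}

```text
time_s: 20.2
position: [0.4201, -0.2191, 0.0163]
orientation: [0.001, 0.737, 0.676, 0.0]
ft_force: [-0.4, 0.4, -0.3]
gripper_width: 0.0767
grip_force: 0.0
```

{"op": "servo_tool", "data": {
  "deltas": [
    {"offset": [0,0,-0.001],"rotation": [0,0,0],"jaw": 0.2},
    {"offset": [0,0,0],"rotation": [0,0,0],"jaw": 0.5},
    {"offset": [0,0,0],"rotation": [0,0,0],"jaw": 1},
    {"offset": [0,0,0],"rotation": [0,0,0],"jaw": 1},
    {"offset": [0,0,0],"rotation": [0,0,0],"jaw": 1}
  ],
  "newtons": 40
}}

```text
time_s: 20.82
position: [0.4197, -0.2191, 0.015]
orientation: [0.001, 0.737, 0.676, 0.0]
ft_force: [-1.0, 0.4, 5.4]
gripper_width: 0.065
grip_force: 45.1
```

{"op": "servo_tool", "data": {
  "deltas": [
    {"offset": [0,0,0.003],"rotation": [0,0,0],"jaw": 1},
    {"offset": [0,0,0.006],"rotation": [0,0,0],"jaw": 1},
    {"offset": [0,0,0.01],"rotation": [0,0,0],"jaw": 1},
    {"offset": [0,0,0.015],"rotation": [0,0,0],"jaw": 1},
    {"offset": [0,0,0.025],"rotation": [0,0,0],"jaw": 1},
    {"offset": [0,0,0.025],"rotation": [0,0,0],"jaw": 1},
    {"offset": [0,0,0],"rotation": [0,0,0],"jaw": 1},
    {"offset": [0,0,0],"rotation": [0,0,0],"jaw": 1}
  ]
}}

```text
time_s: 21.82
position: [0.419, -0.2185, 0.0982]
orientation: [-0.0, 0.737, 0.676, 0.0]
ft_force: [-0.5, 0.7, -0.7]
gripper_width: 0.0653
grip_force: 44.5
```

Run:
```python
from ov import *
c=cap('wrist');p=pose();im=c['pixels'].copy();s=cap('scene')
box(c,im,.418,-.217,.015,.112,.166,85,(255,0,0))
box(c,im,.418,-.217,.018,.096,.150,85,(255,0,255))
box(c,im,.418,-.217,.038,.04,.096,85,(0,255,255))
box(c,im,p[0],p[1],p[2]+.0252,.066,.132,85,(255,255,0))
cv2.imwrite('pics/w12.png',np.hstack([cv2.resize(im[:,120:520],(500,500)),cv2.resize(s['pixels'][180:330,150:300],(300,500))])[:,:,::-1])
```

```text
[ 0.4185 -0.2181  0.0976] yaw_y -4.97 0.065 [-0.5 -0.7 -0.8]
```

View pics/w12.png

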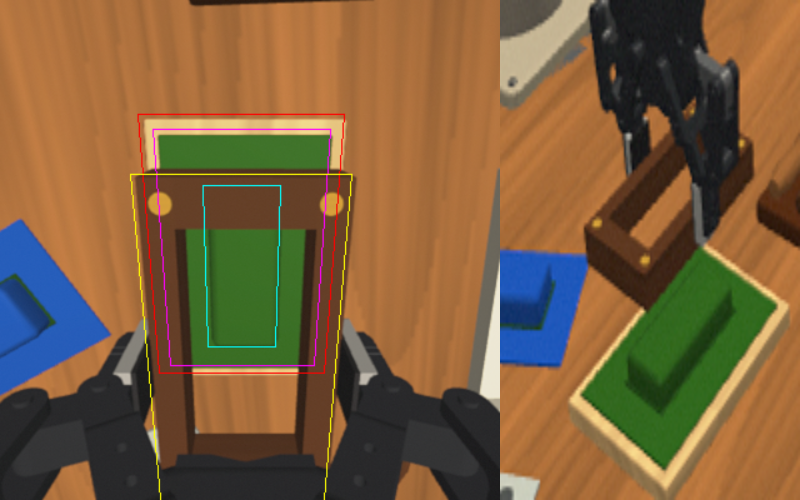

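The frame is out and level, and the leather stayed on the base. Going to the tray.

{"op": "servo_tool", "data": {
  "deltas": [
    {"offset": [0.015,-0.003,0],"rotation": [0,0,0.01],"jaw": 1},
    {"offset": [0.035,-0.007,0],"rotation": [0,0,0.01],"jaw": 1},
    {"offset": [0.045,-0.009,0],"rotation": [0,0,0.01],"jaw": 1},
    {"offset": [0.045,-0.009,0],"rotation": [0,0,0.01],"jaw": 1},
    {"offset": [0.04,-0.008,0],"rotation": [0,0,0.01],"jaw": 1},
    {"offset": [0.025,-0.004,-0.01],"rotation": [0,0,0.012],"jaw": 1},
    {"offset": [0.01,-0.002,-0.02],"rotation": [0,0,0],"jaw": 1},
    {"offset": [0,0,-0.01],"rotation": [0,0,0],"jaw": 1}
  ]
}}

```text
time_s: 22.92
position: [0.633, -0.2597, 0.0552]
orientation: [-0.002, 0.716, 0.698, -0.001]
ft_force: [-1.1, -0.1, -0.8]
gripper_width: 0.0649
grip_force: 44.5
```

{"op": "servo_tool", "data": {
  "deltas": [
    {"offset": [0,0,0],"rotation": [0,0,0],"jaw": 1},
    {"offset": [0,0,0],"rotation": [0,0,0],"jaw": 1},
    {"offset": [0,0,0],"rotation": [0,0,0],"jaw": 1}
  ]
}}

```text
time_s: 23.3
position: [0.6342, -0.2609, 0.0594]
orientation: [0.001, 0.716, 0.698, 0.0]
ft_force: [0.4, -1.0, -0.3]
gripper_width: 0.0651
grip_force: 44.5
```

Run:
```python
from ov import *
c=cap('wrist');p=pose();im=c['pixels'].copy()
box(c,im,.633,-.2605,.015,.126,.170,88.6,(255,0,0))
box(c,im,p[0],p[1],p[2]+.0252,.066,.132,88.6,(0,0,255))
cv2.imwrite('pics/w13.png',cv2.resize(im[:,100:540],(660,600))[:,:,::-1])
```

```text
[ 0.6343 -0.2609  0.0594] yaw_y -1.43 0.0652 [-0.4  0.3 -0.8]
```

View pics/w13.png

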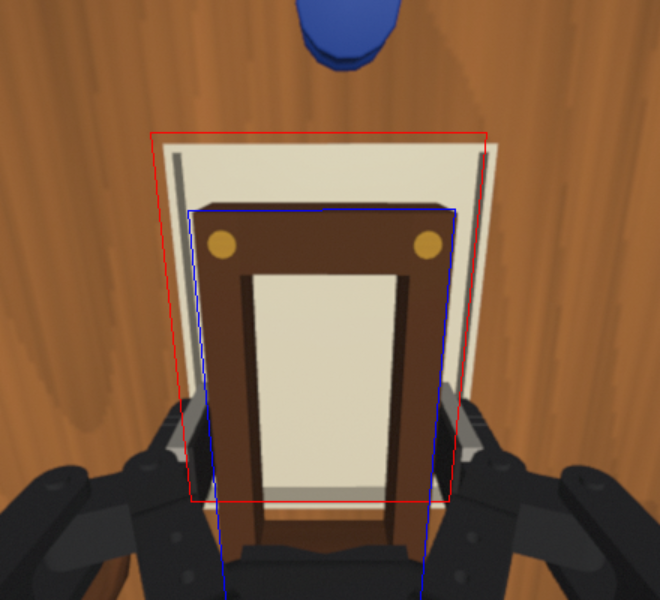

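The tray sits about 3 mm right (+x) and 3 mm nearer than the estimate. Correcting and lowering.

{"op": "servo_tool", "data": {
  "deltas": [
    {"offset": [0.003,-0.003,-0.02],"rotation": [0,0,0],"jaw": 1},
    {"offset": [0,0,-0.018],"rotation": [0,0,0],"jaw": 1},
    {"offset": [0,0,-0.012],"rotation": [0,0,0],"jaw": 1},
    {"offset": [0,0,-0.006],"rotation": [0,0,0],"jaw": 1},
    {"offset": [0,0,-0.002],"rotation": [0,0,0],"jaw": 1},
    {"offset": [0,0,-0.001],"rotation": [0,0,0],"jaw": 1},
    {"offset": [0,0,0],"rotation": [0,0,0],"jaw": 1},
    {"offset": [0,0,0],"rotation": [0,0,0],"jaw": 1}
  ]
}}

```text
time_s: 24.35
position: [0.6374, -0.2637, 0.0001]
orientation: [0.0, 0.716, 0.698, 0.0]
ft_force: [-3.6, 1.9, 4.6]
gripper_width: 0.0653
grip_force: 45.2
```

{"op": "servo_tool", "data": {
  "deltas": [
    {"offset": [0,0,0],"rotation": [0,0,0],"jaw": 0.15},
    {"offset": [0,0,0],"rotation": [0,0,0],"jaw": 0.1},
    {"offset": [0,0,0.005],"rotation": [0,0,0],"jaw": 0.1},
    {"offset": [0,0,0.035],"rotation": [0,0,0],"jaw": 0.1},
    {"offset": [0,0,0.05],"rotation": [0,0,0],"jaw": 0.1},
    {"offset": [-0.04,0.008,0.03],"rotation": [0,0,-0.01],"jaw": 0.2},
    {"offset": [-0.05,0.01,0],"rotation": [0,0,-0.02],"jaw": 0.2},
    {"offset": [-0.05,0.01,0],"rotation": [0,0,-0.02],"jaw": 0.2}
  ]
}}

```text
time_s: 25.35
position: [0.4967, -0.2357, 0.1204]
orientation: [0.001, 0.733, 0.68, 0.0]
ft_force: [-0.7, -0.1, 0.8]
gripper_width: 0.0682
grip_force: 0.0
```

{"op": "servo_tool", "data": {
  "deltas": [
    {"offset": [-0.05,0.01,0],"rotation": [0,0,-0.012],"jaw": 0.2},
    {"offset": [-0.029,0.0085,0],"rotation": [0,0,0],"jaw": 0.2},
    {"offset": [0,0,0],"rotation": [0,0,0],"jaw": 0.2},
    {"offset": [0,0,0],"rotation": [0,0,0],"jaw": 0.2},
    {"offset": [0,0,0],"rotation": [0,0,0],"jaw": 0.2}
  ]
}}

```text
time_s: 25.98
position: [0.4197, -0.2179, 0.1198]
orientation: [0.001, 0.737, 0.676, 0.0]
ft_force: [0.1, -0.2, 0.3]
gripper_width: 0.0684
grip_force: 0.0
```

Run:
```python
from ov import *
c=cap('wrist');p=pose();t=cap('top')
def seg(c,x,y,z,f,s=.1):
    im=rectify(c,x,y,z,s);h=cv2.cvtColor(im,cv2.COLOR_RGB2HSV).astype(int)
    return fit(f(h[...,0],h[...,1],h[...,2]).astype(np.uint8)*255,x,y,s)[:3]
g=lambda H,S,V:(H>35)&(H<85)&(S>60)
print('rim wrist',seg(c,.418,-.217,.018,g),'top',seg(t,.418,-.217,.018,g))
print('tray',seg(t,.634,-.262,.015,lambda H,S,V:(S<60)&(V>150)),'frame',seg(t,.634,-.262,.025,lambda H,S,V:V<120))
for n,z in(('weight',.12),('cork_mat',.006),('dry_rack',.025)):
    r=bot.spot_in(n,'top')[0];print(n,ray(t,r['location'],z))
```

```text
[ 0.4195 -0.2177  0.1196] yaw_y -4.95 0.0686 [-0.6  0.3  0.3]
rim wrist (array([ 0.4193, -0.219 ]), array([0.1484, 0.0947]), np.float32(85.0)) top (array([ 0.4193, -0.1854]), array([0.0835, 0.0923]), np.float32(175.0))
tray (array([ 0.6324, -0.2611]), array([0.1717, 0.128 ]), np.float32(88.7)) frame (array([ 0.6311, -0.2598]), array([0.1301, 0.067 ]), np.float32(88.8))
weight [0.58509535 0.2411852  0.12      ]
cork_mat [0.58706576 0.27192947 0.006     ]Traceback (most recent call last):
  File "<stdin>", line 10, in <module>
IndexError: list index out of range
```

The frame is centred in the tray to about 1.5 mm. The case half is at (0.4193, -0.219, 85°). Gripping the hump.

{"op": "servo_tool", "data": {
  "deltas": [
    {"offset": [0,-0.001,-0.04],"rotation": [0,0,0],"jaw": 0.25},
    {"offset": [0,0,-0.03],"rotation": [0,0,0],"jaw": 0.3},
    {"offset": [0,0,-0.02],"rotation": [0,0,0],"jaw": 0.3},
    {"offset": [0,0,-0.0105],"rotation": [0,0,0],"jaw": 0.3},
    {"offset": [0,0,0],"rotation": [0,0,0],"jaw": 0.35},
    {"offset": [0,0,0],"rotation": [0,0,0],"jaw": 0.35},
    {"offset": [0,0,0],"rotation": [0,0,0],"jaw": 0.35}
  ],
  "newtons": 30
}}

```text
time_s: 27.1
position: [0.4191, -0.2187, 0.0198]
orientation: [0.001, 0.737, 0.676, 0.0]
ft_force: [-0.5, 0.2, 0.6]
gripper_width: 0.0555
grip_force: 0.0
```

{"op": "servo_tool", "data": {
  "deltas": [
    {"offset": [0,0,0],"rotation": [0,0,0],"jaw": 0.45},
    {"offset": [0,0,0],"rotation": [0,0,0],"jaw": 0.6},
    {"offset": [0,0,0],"rotation": [0,0,0],"jaw": 1},
    {"offset": [0,0,0],"rotation": [0,0,0],"jaw": 1},
    {"offset": [0,0,0],"rotation": [0,0,0],"jaw": 1}
  ]
}}

```text
time_s: 27.72
position: [0.4188, -0.2185, 0.0194]
orientation: [0.001, 0.737, 0.676, 0.0]
ft_force: [0.1, 0.8, 5.3]
gripper_width: 0.0393
grip_force: 32.1
```

{"op": "servo_tool", "data": {
  "deltas": [
    {"offset": [0,0,0.003],"rotation": [0,0,0],"jaw": 1},
    {"offset": [0,0,0.007],"rotation": [0,0,0],"jaw": 1},
    {"offset": [0,0,0.015],"rotation": [0,0,0],"jaw": 1},
    {"offset": [0,0,0.025],"rotation": [0,0,0],"jaw": 1},
    {"offset": [0,0,0.03],"rotation": [0,0,0],"jaw": 1},
    {"offset": [0.01,0.009,0.02],"rotation": [0,0,0.01],"jaw": 1},
    {"offset": [0.03,0.03,0],"rotation": [0,0,0.03],"jaw": 1},
    {"offset": [0.04,0.04,0],"rotation": [0,0,0.04],"jaw": 1}
  ]
}}

```text
time_s: 28.72
position: [0.499, -0.1392, 0.1205]
orientation: [0.001, 0.71, 0.704, 0.0]
ft_force: [0.3, -1.5, 0.2]
gripper_width: 0.0395
grip_force: 31.5
```

{"op": "servo_tool", "data": {
  "deltas": [
    {"offset": [0.04,0.04,0],"rotation": [0,0,0.04],"jaw": 1},
    {"offset": [0.04,0.04,0],"rotation": [0,0,0.04],"jaw": 1},
    {"offset": [0.035,0.03,0],"rotation": [0,0,0.03],"jaw": 1},
    {"offset": [0.02,0.015,0],"rotation": [0,0,0.02],"jaw": 1},
    {"offset": [0.008,0.005,-0.02],"rotation": [0,0,0.007],"jaw": 1},
    {"offset": [0,0,-0.02],"rotation": [0,0,0],"jaw": 1},
    {"offset": [0,0,0],"rotation": [0,0,0],"jaw": 1},
    {"offset": [0,0,0],"rotation": [0,0,0],"jaw": 1}
  ]
}}

```text
time_s: 29.72
position: [0.6405, -0.0097, 0.0787]
orientation: [-0.0, 0.66, 0.751, -0.0]
ft_force: [0.0, 0.1, 0.1]
gripper_width: 0.0396
grip_force: 31.5
```

{"op": "servo_tool", "data": {
  "deltas": [
    {"offset": [0,0,0],"rotation": [0,0,0],"jaw": 1},
    {"offset": [0,0,0],"rotation": [0,0,0],"jaw": 1}
  ]
}}

```text
time_s: 29.98
position: [0.6417, -0.0094, 0.0797]
orientation: [0.001, 0.66, 0.752, 0.0]
ft_force: [-0.1, -0.4, 0.0]
gripper_width: 0.0392
grip_force: 31.5
```

Run:
```python
from ov import *
c=cap('wrist');p=pose();im=c['pixels'].copy();s=cap('scene')
box(c,im,.642,-.0095,.025,.115,.171,97.5,(255,0,255))
box(c,im,p[0],p[1],p[2]-.0044+.003,.096,.150,97.5,(255,255,0))
cv2.imwrite('pics/w14.png',np.hstack([cv2.resize(im[:,80:560],(580,483)),cv2.resize(s['pixels'][150:310,330:470],(220,483))])[:,:,::-1])
```

```text
[ 0.6416 -0.0093  0.0796] yaw_y 7.45 0.0391 [ 0.  -0.1 -1.5]
```

View pics/w14.png

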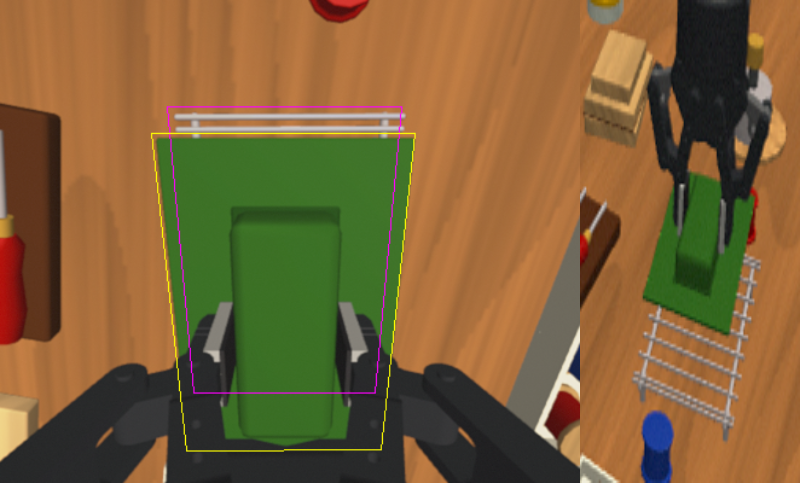

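The case half hangs level over the rack. The rack's far wire, (175..405,116), suggests a shift of about +2.5 mm in x and -1 mm in y. Lowering.

{"op": "servo_tool", "data": {
  "deltas": [
    {"offset": [0.002,-0.001,-0.018],"rotation": [0,0,0],"jaw": 1},
    {"offset": [0,0,-0.016],"rotation": [0,0,0],"jaw": 1},
    {"offset": [0,0,-0.009],"rotation": [0,0,0],"jaw": 1},
    {"offset": [0,0,-0.004],"rotation": [0,0,0],"jaw": 1},
    {"offset": [0,0,-0.002],"rotation": [0,0,0],"jaw": 1},
    {"offset": [0,0,-0.001],"rotation": [0,0,0],"jaw": 1},
    {"offset": [0,0,0],"rotation": [0,0,0],"jaw": 1},
    {"offset": [0,0,0],"rotation": [0,0,0],"jaw": 1}
  ]
}}

```text
time_s: 31.08
position: [0.6436, -0.0101, 0.0295]
orientation: [0.0, 0.66, 0.752, 0.0]
ft_force: [-1.2, -0.6, 2.7]
gripper_width: 0.0396
grip_force: 31.8
```

Contact (2.7 N). Releasing and moving away clear of the top view.

{"op": "servo_tool", "data": {
  "deltas": [
    {"offset": [0,0,0],"rotation": [0,0,0],"jaw": 0.45},
    {"offset": [0,0,0],"rotation": [0,0,0],"jaw": 0.35},
    {"offset": [0,0,0.004],"rotation": [0,0,0],"jaw": 0.35},
    {"offset": [0,0,0.03],"rotation": [0,0,0],"jaw": 0.35},
    {"offset": [0,0,0.06],"rotation": [0,0,0],"jaw": 0.35},
    {"offset": [-0.05,0,0.06],"rotation": [0,0,0],"jaw": 0.35},
    {"offset": [-0.06,0,0.04],"rotation": [0,0,0],"jaw": 0.35},
    {"offset": [-0.06,0,0],"rotation": [0,0,0],"jaw": 0.35}
  ]
}}

```text
time_s: 32.08
position: [0.4932, -0.0106, 0.2097]
orientation: [0.004, 0.66, 0.752, 0.002]
ft_force: [1.0, -0.3, 0.6]
gripper_width: 0.0554
grip_force: 0.0
```

{"op": "servo_tool", "data": {
  "deltas": [
    {"offset": [-0.06,0,0],"rotation": [0,0,0],"jaw": 0.35},
    {"offset": [-0.05,0,0],"rotation": [0,0,0],"jaw": 0.35},
    {"offset": [0,0,0],"rotation": [0,0,0],"jaw": 0.35},
    {"offset": [0,0,0],"rotation": [0,0,0],"jaw": 0.35}
  ]
}}

```text
time_s: 32.58
position: [0.3821, -0.0103, 0.2062]
orientation: [0.001, 0.66, 0.752, 0.001]
ft_force: [-0.1, -1.2, -0.1]
gripper_width: 0.0555
grip_force: 0.0
```

Run:
```python
from ov import *
t=cap('top');pose()
def seg(c,x,y,z,f,s=.1):
    im=rectify(c,x,y,z,s);h=cv2.cvtColor(im,cv2.COLOR_RGB2HSV).astype(int)
    return fit(f(h[...,0],h[...,1],h[...,2]).astype(np.uint8)*255,x,y,s)[:3]
print('case',seg(t,.642,-.0095,.028,lambda H,S,V:(H>35)&(H<85)&(S>60)))
print('frame',seg(t,.634,-.262,.025,lambda H,S,V:V<120))
print('weight body',seg(t,.615,.274,.044,lambda H,S,V:(S<60)&(V>110),.06),'cork .614 .2755')
print('board',seg(t,.427,.2155,.045,lambda H,S,V:V>195,.08))
```

```text
[ 0.3826 -0.0103  0.2062] yaw_y 7.47 0.0554 [0.3 0.1 0.1]
case (array([ 0.6406, -0.0091]), array([0.0956, 0.1486]), np.float32(97.5))
frame (array([ 0.6313, -0.2598]), array([0.1302, 0.0673]), np.float32(88.7))
weight body (array([0.6098, 0.2679]), array([0.0534, 0.0548]), np.float32(125.0)) cork .614 .2755
board (array([0.4286, 0.22  ]), array([0.0627, 0.0887]), np.float32(97.8))
```

Run:
```python
from ov import *
t=cap('top')
for n,z,f,r in (('cork',.006,lambda H,S,V:(V>190)|(S<110),.05),('body',.044,lambda H,S,V:((S<75)&(V>130))|((S>150)&(V>185)),.028)):
    im=rectify(t,.614,.2735,z,.07,3000);h=cv2.cvtColor(im,cv2.COLOR_RGB2HSV).astype(int)
    m=cv2.morphologyEx(f(h[...,0],h[...,1],h[...,2]).astype(np.uint8)*255,cv2.MORPH_OPEN,np.ones((9,9)))
    # best disc position by matching
    R=int(r*3000);k=np.full((2*R+41,)*2,-1.,np.float32);cv2.circle(k,(R+20,R+20),R,1,-1)
    s=cv2.matchTemplate(cv2.copyMakeBorder(m,60,60,60,60,0).astype(np.float32)/127.5-1,k,cv2.TM_CCORR);_,v,_,l=cv2.minMaxLoc(s)
    u,w=l[0]+R+20-60,l[1]+R+20-60;print(n,.684-w/3000,.3435-u/3000,(m>0).sum()/9e6,np.pi*r*r,v/k.size)
```

```text
cork 0.6140000000000001 0.27616666666666667 0.006462 0.007853981633974483 0.7846079755076065
body 0.6120000000000001 0.2695 0.0020686666666666666 0.0024630086404143978 0.8202879970696642
```

Every piece is within about 7 mm of its centre, inside the limits. Handing in.

```bash
python3 -c "
from bench import bot
print(bot.close_job())"
```

```text
the job is handed in; nothing more can be done
None
```

The mould is apart and handed in after about 33 s of robot time: weight on the cork mat, board on the pile, frame in the tray and case half hump up on the rack, each about 7 mm or less from its centre by my camera measurements; the hand-in did not report a verdict.

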